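# Throw the bonding jig's toggle clamp with its extension bar

## Robot

A 6-joint arm with a two-finger parallel gripper is mounted at the origin on the work surface. World frame = base frame: x ahead of the robot, y to its left, z up, the work surface at z = 0. Lengths are in m, angles in degrees, forces in N, time in s.
With the tool pointing down it reaches from about 0.3 to 0.75 m from the base axis. Payload 8.5 kg.
Tool frame: the origin (TCP) lies between the finger pads; the fingertips stand 19 mm ahead of it and the grasp point (between the pads) is the TCP; z points along the fingers, y is the direction in which the jaws open and shut (so a half turn about z gives the same grasp; the last joint's range is limited). The gripper opens to 85 mm and grips with 20 to 120 N. Pads are 22 mm wide; open, the fingers measure 114 mm over their backs; the gripper's body (76 mm by 85 mm) begins 54 mm behind the grasp point. The pads swing forward as they close: fully open they stand 13 mm farther back than shut.
Start: joints at [61.003, 21.807, 74.336, -0, 83.858, -12.336], TCP at [0.158, 0.527, 0.25] pointing down, gripper open.
Joint ranges: [-178.18, 178.18], [-50.72, 133.34], [12.68, 142.11], [-81.47, 261.47], [9.98, 163.14], [-165.26, 165.26]. Speed limits (degrees/s): [136.94, 136.94, 180, 180, 180, 180].

## Interface

Orientations are given as a 3x3 rotation matrix whose columns are the frame's x, y, z axes.
In Python, from rig import env gives the robot as it stands.
- The arm moves only by the shell command python3 -m pendant 'ROWS' [OPENING] [FORCE]. ROWS is JSON, a list of rows, each a list of 2 entries, a list of its own where there are three numbers: the shift along the tool's x, y, z scaled (see below), then the turn, a rotation vector about the tool's x, y, z scaled (see below). A call has 1 to 20 rows; each row shifts and turns the commanded pose from where the row before left it, along the tool's axes as they then stand; what a row does not reach is not made up. The controller multiplies each number of a shift by 0.1 m and each number of a turn by pi/2 rad. A row lasts 1/8 s, in which the tool goes at most 62.5 mm and 10.7 degrees, less where a joint would pass 70% of its speed; a pose out of reach is approached as far as the arm can. A call with a number of a shift or a turn outside -1 to 1 is refused whole. A call with a gripper value outside its range is refused whole. OPENING is the gripper command: -1 is shut, 1 is fully open, values between are in proportion, set as the call begins (- or left out, the last holds). The fingers move at their own pace and stop on an object; FORCE is the grip in N (left out, the last holds). Time passes only in rows, so rows that do not move let the fingers close. It gives the time, the measured TCP pose, the force and the opening at its end, in the units of the state.
- env.observe(): the state, without advancing time (a new reading comes with each control period).
- env.get_image(name): name is "scene" or "top" or "wrist"; returns a dict with "image" (400x640x3 uint8, red, green, blue), "K" (3x3 intrinsics, pixels), "R" (3x3) and "t" (3): a world point X has camera coordinates R X + t. Camera axes: x right, y down, z forward; pixel columns grow to the right and rows downward; lengths in m; the calibration is good to about 2 mm. A picture is of the moment at which its call begins. There is no depth.
- env.close_job(): hands the job in, once; it reports no verdict.
The state is a dict: "time_s": time; "q": joint angles; "qvel": joint speeds; "joint_efforts": joint torques, N m; "position": TCP position; "tool_rot": TCP orientation; "ft_force": force on the tool from outside, world axes, zero at the start; "wrist_torque": the same for the moment, N m; "grip_width": finger opening in m.
Only numpy, scipy, OpenCV 4.12 (cv2) and the standard library are available. Lean on these libraries where they do the work, as an engineer would, in place of code of your own. Each camera call takes 0.05 s, during which the arm holds its last target.

## Task

The freshly glued clear stand must be clamped in the bonding jig: take the red-gripped extension bar from the black tray, slide it fully home over the clamp's stub handle and swing the handle counterclockwise past its dead point on to its stop, so that the clamp locks the stand against the fence. Feel your way: never ram the bar on or force it on the stop, and keep the gripper itself off the jig. Then draw the bar off with the clamp still locked, lay it flat back in the tray, and leave everything else as it stands.

Things in the scene. Friction and masses are not known exactly. Their poses are not given: they have to be found in the camera images.
- jig: Fixed bonding jig: plywood board 130 x 275 x 16 mm with a flat-mounted steel push toggle clamp and an aluminium fence. Origin on the sill under the handle pivot; z up; jig y runs along the plunger from pivot to fence. Board spans x +-65, y -32 to 242 mm; clamp parts reach up to 64 mm, fence 62 mm above the sill.
- pivot (a point): Centre of the handle pivot, 50 mm above the sill at the stub's mid-height; axis vertical. The handle turns lightly, then stiffens to about 0.9 N m some 0.25 rad short of the dead point, goes slack there and holds itself on a solid stop 0.065 rad beyond; let go too soon it springs back. The dead point lies 0.5 to 1.0 rad from the start, where exactly varies: find it by feel.
- shoulder (a point): Front of the handle's shoulder, a 22 mm wide step 28 mm from the pivot, that the bar's mouth comes up against; it swings with the handle. Its x axis points along the stub from pivot to tip, z up.
- handle_tip (a point): Rounded free end of the blue-painted stub handle, 81.5 mm from the pivot, at mid-height. The stub is level, 12 mm wide, 11 mm tall, 53 mm long from shoulder to tip. Axes as the shoulder's.
- stand: Glued stand of two clear slabs with a bluish glue line, 60 x 40 x 45 mm, 0.16 kg, loose on the jig board between the clamp's rubber pad and the fence, about 1 mm off the fence at first. Origin at the centre of its underside. Only the pad should move it.
- bar_grip (a point): Centre of the red grip (80 x 26 x 26 mm) of the loose extension bar, an aluminium square tube 22 mm outside, 16 mm bore, 200 mm long, 0.13 to 0.21 kg. Its x axis points along the bar to the open mouth that goes over the stub, z up as it lies; the grip centre is 13 mm above the tray floor. The bar fits the stub with 2 mm play each side.
- bar_mouth (a point): Centre of the open socket end of the bar, 125 mm from the grip centre along the bar's x axis.
- bar_tail (a point): Centre of the other end of the bar, 75 mm behind the grip centre.
- bar: The extension bar; origin under the grip's centre (13 mm below bar_grip), same axes.
- tray: Fixed black acrylic tray 400 x 300 mm (x, y), 20 mm tall, walls and floor 5 mm thick. Origin at the centre of its underside, z up. The bar lies in its +y half at the start; that place stays free for it.
- lamp: Compact white UV nail lamp 130 x 100 x 64 mm with a press button on top (about 80 mm tall with it), loose in the tray; origin under its centre. Leave alone.
- file: Frosted glass nail file 135 x 12 x 4 mm lying in the tray; origin under its centre, long along x. Leave alone.
- comb: Red plastic comb 140 x 28 x 5 mm lying in the tray; origin under its centre, long along x. Leave alone.
- jar0: Empty glass jar with silver twist cap, 38 mm across, 44 mm tall, in the tray; origin under its centre. Leave alone.
- jar1: Empty glass jar with white twist cap, 38 mm across, 44 mm tall, in the tray; origin under its centre. Leave alone.
- polish0: Dark pink polish bottle, 28 mm across, 70 mm tall, loose on the sill; origin under its centre. Leave alone.
- polish1: Pale pink polish bottle, 28 mm across, 70 mm tall, loose on the sill; origin under its centre. Leave alone.

How it is judged (in metres and radians):
On the way, in this order (a step that is already met when the one before it is completed fails the run):
1. the bar is on the clamp's stub handle with its mouth on the shoulder (within 4 mm) (x of bar_mouth in the frame of shoulder between -0.004 and 0.004 m and y of bar_mouth in the frame of shoulder between -0.004 and 0.004 m and z of bar_mouth in the frame of shoulder between -0.004 and 0.004 m), for 0.2 s.
2. the bar is drawn off the stub (mouth over 56 mm from the shoulder, not pressing on the clamp) and the clamp holds by itself: pad and fence together press the stand with over 50 N (contact force between jig and stand above 50 N and x of bar_mouth in the frame of shoulder above 0.056 m and contact force between bar and jig below 0.5 N), for 0.3 s.
At the end, for the whole second after the job is handed in: The clamp holds by itself past its dead point (pad and fence together press the stand with over 50 N), and the bar lies released, at rest and flat inside the tray (both end centres between its walls, 10 to 26 mm above its underside) (contact force between jig and stand above 50 N and x of bar_mouth in the frame of tray between -0.195 and 0.195 m and y of bar_mouth in the frame of tray between -0.145 and 0.145 m and z of bar_mouth in the frame of tray between 0.01 and 0.026 m and x of bar_tail in the frame of tray between -0.195 and 0.195 m and y of bar_tail in the frame of tray between -0.145 and 0.145 m and z of bar_tail in the frame of tray between 0.01 and 0.026 m and linear speed of bar below 0.02 m/s); the robot touches nothing.
It fails at once if the gripper or arm touches the jig or its clamp (over 2 N) (contact force between any of the fingers, the arm and jig above 2 N).
It fails at once if the bar is rammed on, or forced on the handle or its stop: contact forces of over 35 N (contact force between bar and jig above 35 N).
It fails at once if the bar is dropped: moves at over 0.5 m/s out of the fingers (contact force between the fingers and bar below 0.1 N and linear speed of bar above 0.5 m/s).
It fails at once if another thing is shifted by more than 15 mm (distance of any of lamp, file, comb, jar0, jar1, polish0, polish1 from where it was at the start of the episode above 0.015 m).
It fails at once if the stand is shifted by more than 15 mm or touched by the robot (distance of stand from where it was at the start of the episode above 0.015 m or contact force between any of the arm, the fingers and stand above 1 N).
It also fails if it takes over 72 s, if anything falls off the work surface, if the arm or the gripper's body presses on something with over 40 N, if the wrist force passes 120 N, or if a joint passes its speed limit or range.

## Working session

There is one attempt and no reset: what is moved stays moved. The work goes in short steps, Python scripts to look and compute and a shell command to move; the robot and the scene stay as the last step left them, time stands still between calls to the robot, and variables do not carry over. Pictures are saved under pics/ and viewed, and the job is handed in when it is done.

```bash
ls; mkdir -p pics; python3 - <<'E'
from rig import env
import cv2
s=env.observe()
for k,v in s.items(): print(k,v)
for n in ["scene","top","wrist"]:
    d=env.get_image(n); cv2.imwrite(f"pics/{n}0.png",d["image"][:,:,::-1]); print(n,d["K"].tolist(),d["R"].tolist(),d["t"].tolist())
E
```

```text
pics
time_s 0.0
q [ 6.10024800e+01  2.18417858e+01  7.43853624e+01 -7.91522063e-04
  8.38599913e+01 -1.23366768e+01]
qvel [-0.09997798 -0.03641782  0.00723014 -0.04977203  0.02766194  0.0095148 ]
joint_efforts [-3.05786916e-04 -4.48477149e+01 -2.31274098e+01 -2.70018427e-04
  4.91604078e-03 -2.46758867e-05]
position [0.15756486 0.5266589  0.24970073]
tool_rot [[-9.58018972e-01  2.86703896e-01 -7.25261163e-04]
 [ 2.86704644e-01  9.58018090e-01 -1.33687313e-03]
 [ 3.11526579e-04 -1.48868556e-03 -9.99998843e-01]]
ft_force [-0.29586302  0.26584246 -0.19266223]
wrist_torque [ 0.00463139 -0.04088851 -0.00710299]
grip_width 0.08561763250227235
scene [[365.09860378462366, 0.0, 319.38626826991185], [0.0, 365.09860378462366, 201.8094629790441], [0.0, 0.0, 1.0]] [[0.776609591602436, 0.6297745257795879, 0.016173710464604186], [0.52701411607526, -0.6353957341980582, -0.5643831875776624], [-0.3451574476793305, 0.44682917053613, -0.8253544866719295]] [-0.39563040645052017, -0.23423705647086335, 1.2984533777864373]
top [[421.66382514399345, 0.0, 324.9916540808946], [0.0, 421.66382514399345, 199.0660396394048], [0.0, 0.0, 1.0]] [[0.0042027049663895845, -0.9998473232436895, 0.016960762759817408], [-0.9877502913697043, -0.006796354482969521, -0.15589474482742016], [0.1559862146794713, -0.01609781873954183, -0.9876280479319121]] [-0.023368128836050356, 0.5153259070167309, 1.241030618847506]
wrist [[353.45323283391986, 0.0, 323.5271106431339], [0.0, 353.45323283391986, 196.73306744725798], [0.0, 0.0, 1.0]] [[0.2880449490679811, 0.9576163350965547, -0.0010305690987846903], [0.921013266466773, -0.27673995888023095, 0.27413419733986644], [0.26223018573121776, -0.07991213872254507, -0.9616908961699492]] [-0.5496070177012077, -0.034436842031974974, 0.3779487318600758]
```

View pics/scene0.png

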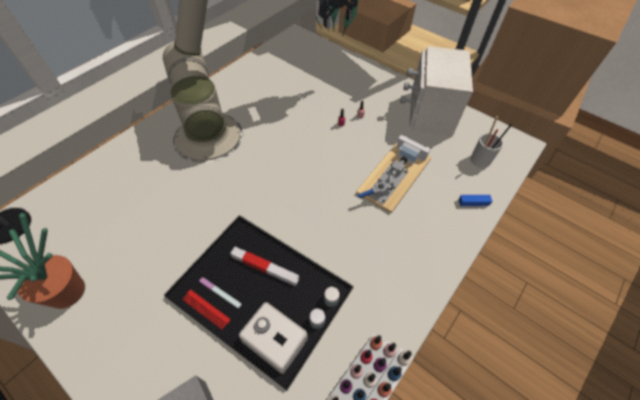

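View pics/top0.png

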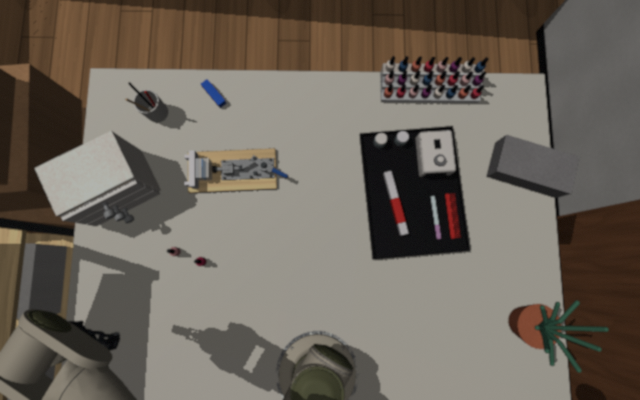

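View pics/wrist0.png

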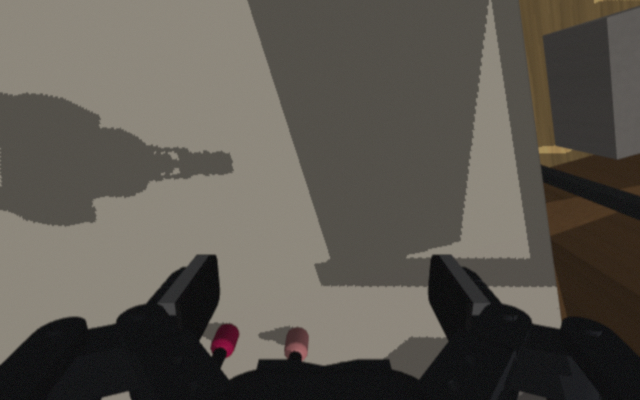

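The top view shows the tray at right (bar, red grip, about (396,208)) and the jig at left, its blue stub tip near (296,182). I'll enlarge both areas and measure.

```bash
cat > h.py <<'E'
import numpy as np, cv2
from rig import env
def back(d,u,v,z):
    K,R,t=map(np.array,(d["K"],d["R"],d["t"]))
    c=-R.T@t; r=R.T@np.linalg.solve(K,[u,v,1]); return c+r*(z-c[2])/r[2]
def proj(d,X):
    K,R,t=map(np.array,(d["K"],d["R"],d["t"])); p=K@(R@np.array(X)+t); return p[:2]/p[2]
def crop(d,n,u0,u1,v0,v1,s):
    im=d["image"][v0:v1,u0:u1,::-1]; cv2.imwrite("pics/"+n,cv2.resize(im,None,fx=s,fy=s,interpolation=cv2.INTER_CUBIC))
E
python3 - <<'E'
from h import *
d=env.get_image("top")
crop(d,"tj.png",180,310,140,200,6); crop(d,"tt.png",355,475,120,265,4)
d=env.get_image("scene")
crop(d,"sj.png",340,440,130,220,6)
E
```

```text
(no output)
```

View pics/tj.png

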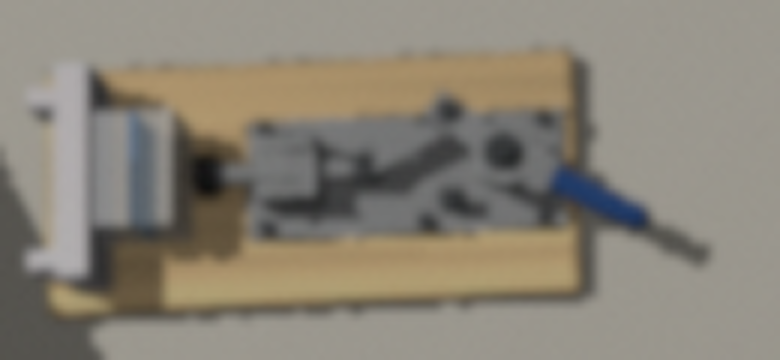

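View pics/tt.png

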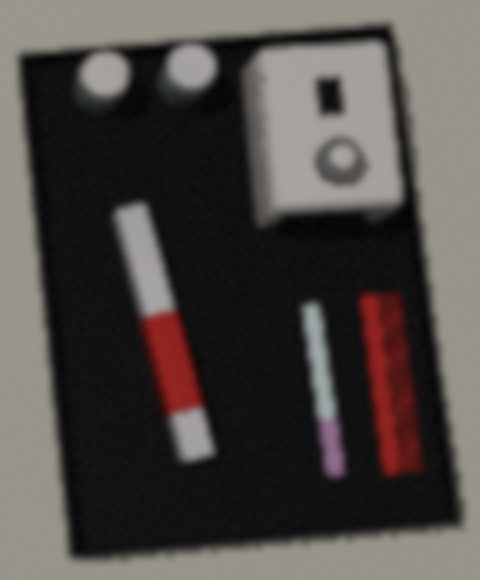

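View pics/sj.png

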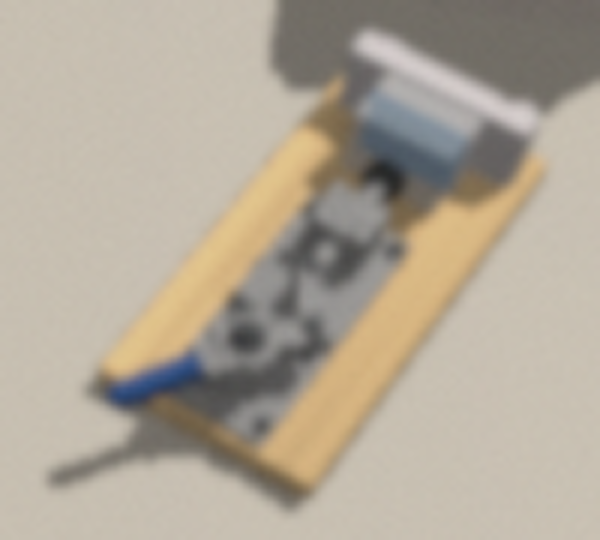

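```bash
python3 - <<'E'
from h import *
d=env.get_image("top")
J=lambda a,b:(180+a/6,140+b/6)
T=lambda a,b:(355+a/4,120+b/4)
np.set_printoptions(precision=4,suppress=True)
for n,p,z in [("pivot",J(505,150),.064),("tip",J(645,215),.055),("stubroot",J(557,178),.055),("brdTR",J(570,55),.016),("brdBR",J(580,292),.016),("brdBL",J(55,312),.016),
 ("mouth",T(130,207),.027),("tail",T(197,458),.027),("grip",T(172,362),.031),("tTL",T(20,53),.02),("tTR",T(390,27),.02),("tBL",T(73,555),.02),("tBR",T(460,523),.02)]:
    print(n,back(d,*p,z))
E
```

```text
pivot [0.6144 0.1637 0.064 ]
tip [0.5836 0.0935 0.055 ]
stubroot [0.6023 0.1383 0.055 ]
brdTR [0.6774 0.1373 0.016 ]
brdBR [0.551  0.1293 0.016 ]
brdBL [0.5385 0.3989 0.016 ]
mouth [ 0.605  -0.2149  0.027 ]
tail [ 0.4101 -0.2623  0.027 ]
grip [ 0.4831 -0.2442  0.031 ]
tTL [ 0.7308 -0.131   0.02  ]
tTR [ 0.7552 -0.4269  0.02  ]
tBL [ 0.3368 -0.1677  0.02  ]
tBR [ 0.3623 -0.4636  0.02  ]
```

```bash
cat >> h.py <<'E'
np.set_printoptions(precision=4,suppress=True)
def go(x,y,z,yaw=None):
    """print tool-frame shift units & turn units needed (turn about world z, tool down)"""
    s=env.observe(); R=np.array(s["tool_rot"]); p=np.array(s["position"])
    d=R.T@(np.array([x,y,z])-p)/0.1
    print("shift units total",d, "|d|mm",np.linalg.norm(d)*100)
    if yaw is not None:
        a=np.radians(yaw); Rt=np.array([[np.cos(a),np.sin(a),0],[np.sin(a),-np.cos(a),0],[0,0,-1]])
        rv=cv2.Rodrigues(R.T@Rt)[0].ravel(); print("turn units total",rv/(np.pi/2),np.degrees(rv))
def st():
    s=env.observe(); R=np.array(s["tool_rot"]); print(s["time_s"],"p",np.array(s["position"]),"yaw",np.degrees(np.arctan2(R[1,0],R[0,0])),"F",np.array(s["ft_force"]),"T",np.array(s["wrist_torque"]),"w",s["grip_width"])
E
python3 -c "
from h import *
go(.55,.05,.25,64)"
```

```text
shift units total [-5.1259 -3.443   0.0024] |d|mm 617.4917736953186
turn units total [-0.0003  0.0002  1.1037] [-0.0236  0.0189 99.337 ]
```

```bash
python3 -m pendant '[[[-0.427,-0.287,0],[0,0,0]],[[-0.427,-0.287,0],[0,0,0]],[[-0.427,-0.287,0],[0,0,0]],[[-0.427,-0.287,0],[0,0,0]],[[-0.427,-0.287,0],[0,0,0]],[[-0.427,-0.287,0],[0,0,0]],[[-0.427,-0.287,0],[0,0,0]],[[-0.427,-0.287,0],[0,0,0]],[[-0.427,-0.287,0],[0,0,0]],[[-0.427,-0.287,0],[0,0,0]],[[-0.427,-0.287,0],[0,0,0]],[[-0.427,-0.287,0],[0,0,0]]]'
python3 -m pendant '[[[0,0,0],[0,0,0.11]],[[0,0,0],[0,0,0.11]],[[0,0,0],[0,0,0.11]],[[0,0,0],[0,0,0.11]],[[0,0,0],[0,0,0.11]],[[0,0,0],[0,0,0.11]],[[0,0,0],[0,0,0.11]],[[0,0,0],[0,0,0.11]],[[0,0,0],[0,0,0.11]],[[0,0,0],[0,0,0.11]],[[0,0,0],[0,0,0]]]'
python3 - <<'E'
from h import *
st()
d=env.get_image("wrist"); cv2.imwrite("pics/w1.png",d["image"][:,:,::-1])
E
```

```text
time_s: 1.8
position: [0.5507, 0.0485, 0.2503]
tool_rot: [[-0.958, 0.287, 0.0], [0.287, 0.958, 0.0], [-0.0, 0.0, -1.0]]
ft_force: [0.8, 1.3, -0.2]
grip_width: 0.0854
time_s: 3.18
position: [0.5498, 0.05, 0.2502]
tool_rot: [[0.432, 0.902, -0.0], [0.902, -0.432, 0.0], [-0.0, -0.0, -1.0]]
ft_force: [-0.3, 0.6, -0.4]
grip_width: 0.0856
3.175 p [0.5498 0.05   0.2502] yaw 64.42554252543276 F [-0.3067  0.5821 -0.4093] T [-0.0273 -0.0152 -0.0065] w 0.08558232124434083
```

View pics/w1.png

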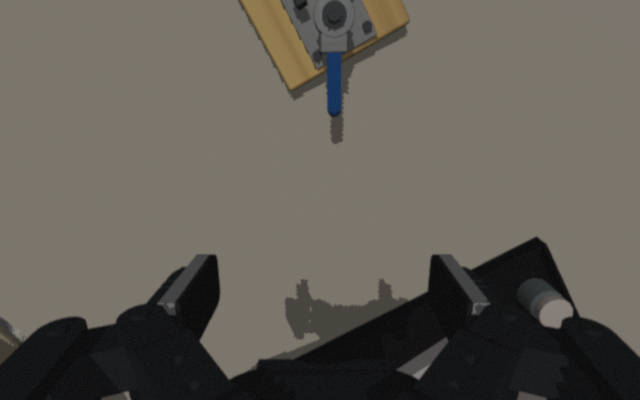

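The wrist view shows the blue stub: shoulder about (334,52), tip (334,114), pivot cap (334,12). I'll zoom in for exact edges.

```bash
python3 - <<'E'
from h import *
d=env.get_image("wrist"); crop(d,"w1z.png",280,390,0,130,4)
E
```

```text
(no output)
```

View pics/w1z.png

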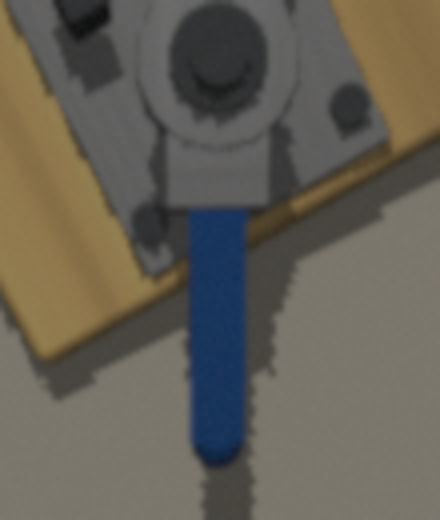

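```bash
python3 - <<'E'
from h import *
d=env.get_image("wrist"); im=d["image"].astype(int)
m=(im[...,2]>im[...,0]+25)&(im[...,2]>im[...,1]+15)
m[130:]=0;m[:,:290]=0;m[:,380:]=0
vs=[v for v in range(130) if m[v].sum()>4]
print(vs[0],vs[-1])
L=[back(d,np.mean(np.where(m[v])[0]),v,.0555) for v in vs]
for v in vs[::6]+vs[-4:]: w=np.where(m[v])[0]; print(v,w.min(),w.max(),back(d,w.mean(),v,.0555)[:2],np.linalg.norm(back(d,w.max()+1,v,.0555)-back(d,w.min(),v,.0555)))
P=np.array(L)[3:-5,:2]; c=P.mean(0); u=np.linalg.svd(P-c)[2][0]; u=u if u[1]<0 else -u
print("c",c,"dir",u,"ang",np.degrees(np.arctan2(u[1],u[0])))
sh=back(d,334,52,.0555)[:2]; s0=c+u*((sh-c)@u)
print("shoulder",s0,"pivot",s0-.028*u,"tip",s0+.0535*u, "imgtip",back(d,334.3,vs[-1]+1,.0555),back(d,334.3,vs[-1]+1,.05))
print("pivotcap", back(d,280+217/4,52/4,.064), back(d,280+217/4,52/4,.06))
E
```

```text
52 114
52 328 341 [0.603 0.141] 0.011699768239911522
58 327 340 [0.6003 0.1371] 0.01175113975356112
64 327 341 [0.5986 0.1326] 0.0126458532062903
70 327 341 [0.5966 0.1283] 0.012701748835053962
76 327 341 [0.5946 0.1239] 0.012758140792741362
82 328 341 [0.5929 0.1193] 0.011960642472770122
88 328 341 [0.5908 0.1149] 0.012014219634798961
94 328 340 [0.5884 0.1106] 0.011206313418349679
100 328 340 [0.5862 0.1061] 0.011256965648136497
106 328 340 [0.5841 0.1015] 0.011308077859413271
112 329 338 [0.5816 0.0971] 0.008738240175233582
111 329 339 [0.5823 0.0977] 0.009604715389043195
112 329 338 [0.5816 0.0971] 0.008738240175233582
113 330 338 [0.5816 0.0961] 0.007870360524826253
114 331 337 [0.5812 0.0954] 0.006126052093972209
c [0.5925 0.1194] dir [-0.4181 -0.9084] ang -114.71645399958594
shoulder [0.6025 0.1412] pivot [0.6143 0.1666] tip [0.5802 0.0926] imgtip [0.5811 0.0945 0.0555] [0.5811 0.0942 0.05  ]
pivotcap [0.6144 0.1663 0.064 ] [0.6148 0.167  0.06  ]
```

```bash
python3 -c "
from h import *
go(.465,-.248,.19,13.7)"
```

```text
shift units total [-3.0554  0.5169  0.603 ] |d|mm 315.6899184120535
turn units total [-0.      0.0001  0.5646] [-0.0025  0.0061 50.8141]
```

```bash
python3 -m pendant '[[[-0.436,0.074,0.086],[0,0,0]],[[-0.436,0.074,0.086],[0,0,0]],[[-0.436,0.074,0.086],[0,0,0]],[[-0.436,0.074,0.086],[0,0,0]],[[-0.436,0.074,0.086],[0,0,0]],[[-0.436,0.074,0.086],[0,0,0]],[[-0.436,0.074,0.086],[0,0,0]],[[0,0,0],[0,0,0.094]],[[0,0,0],[0,0,0.094]],[[0,0,0],[0,0,0.094]],[[0,0,0],[0,0,0.094]],[[0,0,0],[0,0,0.094]],[[0,0,0],[0,0,0.094]],[[0,0,0],[0,0,0]]]'
python3 - <<'E'
from h import *
st()
d=env.get_image("wrist"); cv2.imwrite("pics/w2.png",d["image"][:,:,::-1])
im=d["image"].astype(int)
m=((im[...,0]>im[...,1]+60)&(im[...,0]>90)).astype(np.uint8)
n,l,s,c=cv2.connectedComponentsWithStats(m)
for i in range(1,n):
  if s[i,4]>500:
    ct=np.argwhere(l==i)[:,::-1].astype(np.float32); r=cv2.boxPoints(cv2.minAreaRect(ct))
    W=np.array([back(d,*p,.031) for p in r]); print(r.tolist()); print(W, W.mean(0)); print([np.linalg.norm(W[k]-W[k-1]) for k in range(4)])
E
```

```text
time_s: 5.08
position: [0.4644, -0.2475, 0.1901]
tool_rot: [[0.971, 0.238, 0.0], [0.238, -0.971, -0.0], [-0.0, 0.0, -1.0]]
ft_force: [0.6, 0.3, 0.9]
grip_width: 0.0854
5.075 p [ 0.4644 -0.2475  0.1901] yaw 13.753709626456036 F [0.5705 0.2813 0.9422] T [ 0.0286  0.0505 -0.0314] w 0.08538843273608272
[[309.0, 111.0], [342.0, 111.0], [342.0, 206.0], [309.0, 206.0]]
[[ 0.5183 -0.2224  0.031 ]
 [ 0.5243 -0.2473  0.031 ]
 [ 0.4495 -0.2666  0.031 ]
 [ 0.443  -0.2398  0.031 ]] [ 0.4838 -0.244   0.031 ]
[np.float64(0.07724466579837212), np.float64(0.02558233216166982), np.float64(0.07724007457661228), np.float64(0.027581613962444105)]
[[470.1505126953125, 277.80316162109375], [514.2211303710938, 132.3700714111328], [548.497802734375, 142.7569580078125], [504.42718505859375, 288.1900634765625]]
[[ 0.4117 -0.3939  0.031 ]
 [ 0.5405 -0.3832  0.031 ]
 [ 0.5393 -0.4127  0.031 ]
 [ 0.4092 -0.4273  0.031 ]] [ 0.4752 -0.4043  0.031 ]
[np.float64(0.03352583455239794), np.float64(0.12924717725582174), np.float64(0.029565543976843838), np.float64(0.13093985023590624)]
```

View pics/w2.png

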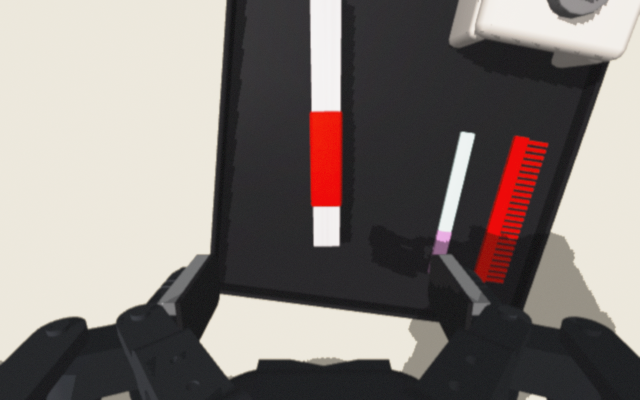

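The grip lies at (309–342, 111–206), bar axis parallel to tool x (13.7°), centre ≈ (0.484, −0.244).

```bash
python3 -c "
from h import *
go(.4838,-.2442,.027,13.74)"
```

```text
shift units total [0.1963 0.0144 1.6316] |d|mm 164.34602761950032
turn units total [ 0.     -0.0001  0.001 ] [ 0.0039 -0.0057  0.0882]
```

```bash
python3 -m pendant '[[[0.098,0.007,0.3],[0,0,0]],[[0.098,0.007,0.3],[0,0,0]],[[0,0,0.3],[0,0,0]],[[0,0,0.3],[0,0,0]],[[0,0,0.2],[0,0,0]],[[0,0,0.15],[0,0,0]],[[0,0,0.08],[0,0,0]],[[0,0,0],[0,0,0]]]' 
python3 -m pendant '[[[0,0,0],[0,0,0]],[[0,0,0],[0,0,0]],[[0,0,0],[0,0,0]],[[0,0,0],[0,0,0]],[[0,0,0],[0,0,0]],[[0,0,0],[0,0,0]],[[0,0,0],[0,0,0]],[[0,0,0],[0,0,0]]]' -1 60
python3 -c "
from h import *
st()"
```

```text
time_s: 6.12
position: [0.4838, -0.2443, 0.0271]
tool_rot: [[0.972, 0.236, -0.0], [0.236, -0.972, 0.0], [-0.0, -0.0, -1.0]]
ft_force: [0.9, 0.4, -0.5]
grip_width: 0.0856
time_s: 7.12
position: [0.4839, -0.2444, 0.0276]
tool_rot: [[0.972, 0.235, 0.001], [0.235, -0.972, -0.001], [0.001, 0.001, -1.0]]
ft_force: [-1.2, -0.2, 5.9]
grip_width: 0.0248
7.125 p [ 0.4839 -0.2444  0.0276] yaw 13.582081753215148 F [-1.1567 -0.1898  5.8686] T [0.0787 0.104  0.0193] w 0.02480959588650164
```

```bash
python3 -m pendant '[[[0,0,-0.05],[0,0,0]],[[0,0,-0.15],[0,0,0]],[[0,0,-0.25],[0,0,0]],[[0,0,-0.25],[0,0,0]],[[0,0,-0.25],[0,0,0]],[[0,0,-0.25],[0,0,0]],[[0,0,-0.1],[0,0,0]],[[0,0,0],[0,0,0]]]' 
python3 -c "
from h import *
st()
go(.5177,-.0436,.12,65.3)"
```

```text
time_s: 8.12
position: [0.4837, -0.2442, 0.1575]
tool_rot: [[0.972, 0.235, 0.001], [0.235, -0.972, -0.001], [0.0, 0.001, -1.0]]
ft_force: [-0.3, -0.7, -0.9]
grip_width: 0.025
8.125 p [ 0.4837 -0.2442  0.1575] yaw 13.579759432769553 F [-0.2534 -0.683  -0.9394] T [ 0.0623 -0.002  -0.0482] w 0.0250086850278476
shift units total [ 0.8012 -1.8708  0.3743] |d|mm 206.93124980161483
turn units total [ 0.0006 -0.0001 -0.5747] [  0.0505  -0.007  -51.7202]
```

```bash
python3 -m pendant '[[[0.1335,-0.312,0],[0,0,0]],[[0.1335,-0.312,0],[0,0,0]],[[0.1335,-0.312,0],[0,0,0]],[[0.1335,-0.312,0],[0,0,0]],[[0.1335,-0.312,0],[0,0,0]],[[0.1335,-0.312,0],[0,0,0]],[[0,0,0],[0,0,-0.0958]],[[0,0,0],[0,0,-0.0958]],[[0,0,0],[0,0,-0.0958]],[[0,0,0],[0,0,-0.0958]],[[0,0,0],[0,0,-0.0958]],[[0,0,0],[0,0,-0.0958]],[[0,0,0.15],[0,0,0]],[[0,0,0.15],[0,0,0]],[[0,0,0],[0,0,0]],[[0,0,0],[0,0,0]]]' 
python3 - <<'E'
from h import *
st()
for n in ["scene","wrist"]:
    d=env.get_image(n)
    if n=="wrist": cv2.imwrite("pics/w3.png",d["image"][:,:,::-1])
    else: crop(d,"s3.png",260,440,120,260,4)
E
```

```text
time_s: 10.12
position: [0.5177, -0.0435, 0.1272]
tool_rot: [[0.418, 0.909, -0.0], [0.909, -0.418, 0.0], [-0.0, -0.0, -1.0]]
ft_force: [0.6, 0.5, -1.2]
grip_width: 0.0247
10.125 p [ 0.5177 -0.0435  0.1272] yaw 65.31122479025538 F [ 0.6216  0.4856 -1.1519] T [-0.0039 -0.0116 -0.004 ] w 0.024665513516459604
```

View pics/w3.png

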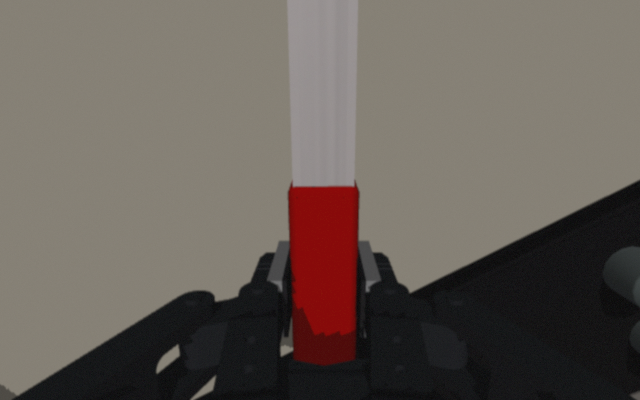

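View pics/s3.png

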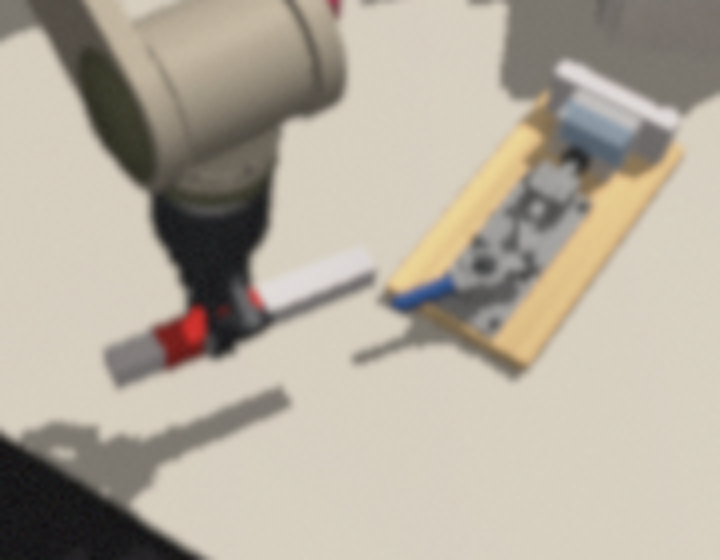

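The bar sits square in the jaws (aluminium edges 288–358 at the top row, 291–356 at row 185). I'll estimate its pitch and height from these edges.

```bash
cat > barfit.py <<'E'
from h import *
from scipy.optimize import least_squares
def fit(d,s=None,verbose=True):
    im=cv2.GaussianBlur(d["image"],(1,5),0).astype(float).sum(2)
    s=env.observe(); R=np.array(s["tool_rot"]); p=np.array(s["position"])
    obs=[]
    for v in range(5,175,5):
        r=im[v]; g=np.diff(r)
        def sub(a,b):
            k=a+np.argmax(np.abs(g[a:b])); w=np.abs(g[k-2:k+3]); return (np.arange(k-2,k+3)*w).sum()/w.sum()+.5
        l,rr=sub(270,305),sub(345,375); obs.append((v,l,rr))
    obs=np.array(obs)
    def edge(th,v,side):
        y0,z0,yaw,pit=th   # in tool frame: bar axis point offset at TCP, small angles; pit>0 -> mouth up
        q=[]
        for xx in (.045,.11):
            q.append(proj(d,p+R@np.array([xx,y0+yaw*xx+side*.011,z0-.011-pit*xx])))
        a,b=q; f=(v-a[1])/(b[1]-a[1]); return a[0]+f*(b[0]-a[0])
    def res(th): 
        return np.concatenate([[edge(th,v,+1)-max(l,r) if edge(th,v,1)>edge(th,v,-1) else edge(th,v,1)-l, edge(th,v,-1)-l if edge(th,v,1)>edge(th,v,-1) else edge(th,v,-1)-r] for v,l,r in obs])
    o=least_squares(res,[0,.009,0,0],loss="soft_l1",x_scale=[.001,.001,.01,.01])
    print("y0,z0 mm",o.x[:2]*1e3,"yaw,pitch deg",np.degrees(o.x[2:]),"cost",o.cost, "widths",(obs[[0,-1],2]-obs[[0,-1],1]))
    return o.x
if __name__=="__main__":
    fit(env.get_image("wrist"))
E
python3 barfit.py
```

```text
y0,z0 mm [ 0.0119 10.8768] yaw,pitch deg [-0.1678  0.1582] cost 0.2872176066157446 widths [70.8608 62.6375]
```

```bash
python3 -m pendant '[[[0,0,0.2],[0,0,0]],[[0,0,0.25],[0,0,0]],[[0,0,0.15],[0,0,0]],[[0,0,0.07],[0,0,0]],[[0,0,0],[0,0,0]]]' 
python3 - <<'E'
from h import *
st(); go(.5177,-.0436,.06,65.3)
d=env.get_image("scene"); crop(d,"s4.png",320,420,140,230,7)
u=np.array([.4181,.9084])
X=np.array([.5177,-.0436]); print("mouth",proj(d,[*(X+.125*u),.05]),"tail",proj(d,[*(X-.075*u),.05]),"tip",proj(d,[.5802,.0926,.05]))
d=env.get_image("top"); crop(d,"t4.png",230,340,140,220,7)
print("mouth",proj(d,[*(X+.125*u),.05]),"tip",proj(d,[.5802,.0926,.05]))
E
```

```text
time_s: 10.9
position: [0.5177, -0.0435, 0.0602]
tool_rot: [[0.418, 0.909, -0.0], [0.909, -0.418, 0.0], [-0.0, -0.0, -1.0]]
ft_force: [-0.4, -0.1, -1.9]
grip_width: 0.0251
10.9 p [ 0.5177 -0.0435  0.0602] yaw 65.30864669186703 F [-0.3986 -0.0652 -1.9342] T [-0.0534  0.0259  0.0269] w 0.02505039518673694
shift units total [-0.0009  0.0003  0.0022] |d|mm 0.2425762721998697
turn units total [-0.      0.      0.0001] [-0.0026  0.0012  0.0086]
mouth [350.1098 199.6277] tail [288.6552 224.5872] tip [357.3103 196.6502]
mouth [295.3091 180.6348] tip [287.8953 177.2724]
```

View pics/s4.png

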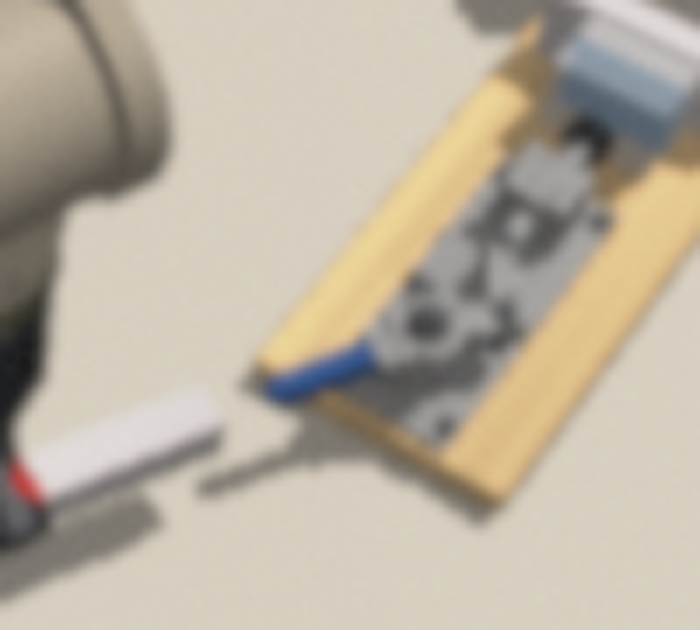

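View pics/t4.png

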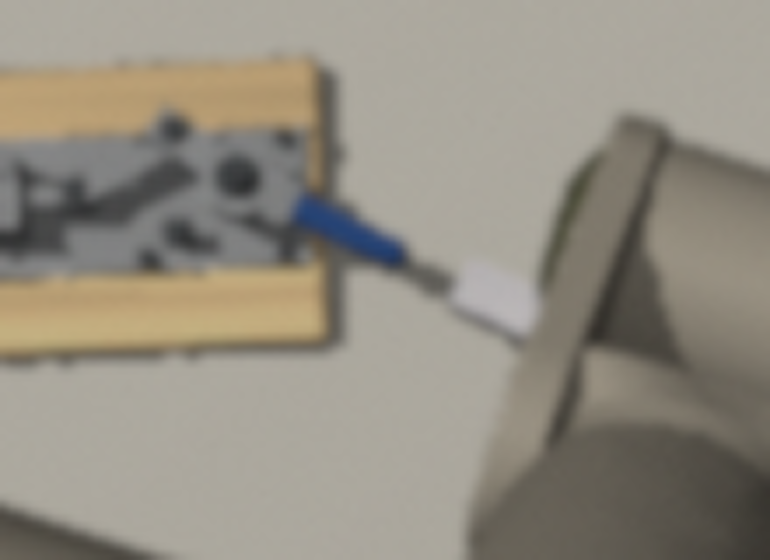

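```bash
cat > ov.py <<'E'
from h import *
def box(o,u,x0,x1,w,zc,h):
    n=np.array([-u[1],u[0]]); P=[]
    for x in (x0,x1):
        for a,b in ((-1,-1),(1,-1),(1,1),(-1,1)):
            q=np.array(o)+x*u+a*w/2*n; P.append([*q,zc+b*h/2])
    return np.array(P)
E_=[(0,1),(1,2),(2,3),(3,0),(4,5),(5,6),(6,7),(7,4),(0,4),(1,5),(2,6),(3,7)]
def draw(n,fn,boxes,u0,u1,v0,v1,s):
    d=env.get_image(n); im=cv2.resize(d["image"][v0:v1,u0:u1,::-1].copy(),None,fx=s,fy=s,interpolation=cv2.INTER_CUBIC)
    for B,c in boxes:
        p=[((proj(d,X)-[u0,v0]+.5)*s-.5) for X in B]
        for a,b in E_: cv2.line(im,tuple(int(round(k)) for k in p[a]),tuple(int(round(k)) for k in p[b]),c,1,cv2.LINE_AA)
    cv2.imwrite("pics/"+fn,im)
def both(tag,piv=(.6145,.1667),ang=-114.7,z0=.0105):
    s=env.observe(); R=np.array(s["tool_rot"]); p=np.array(s["position"])
    a=np.radians(ang); us=np.array([np.cos(a),np.sin(a)]); ub=R[:2,0]
    B=[(box(piv,us,.028,.0815,.012,.05,.011),(0,255,255)),(box(p[:2],ub,-.075,.125,.022,p[2]-z0,.022),(0,255,0))]
    draw("scene",f"so{tag}.png",B,330,420,160,220,8); draw("top",f"to{tag}.png",B,250,330,140,200,9)
E
python3 -c "
from ov import *
both('4')"
```

```text
(no output)
```

View pics/so4.png

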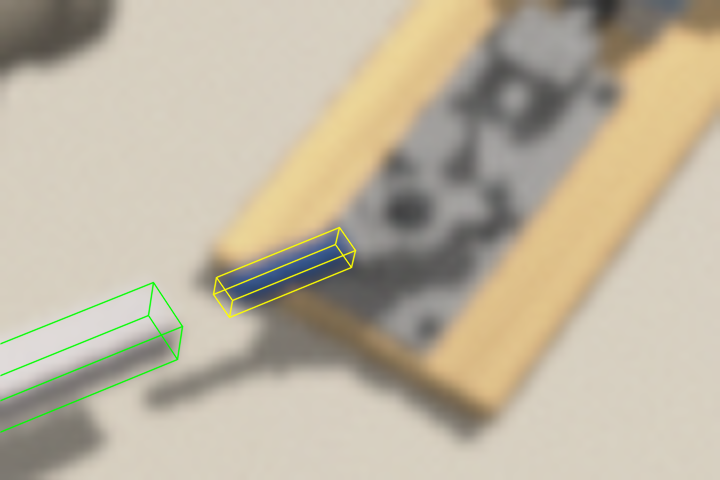

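View pics/to4.png

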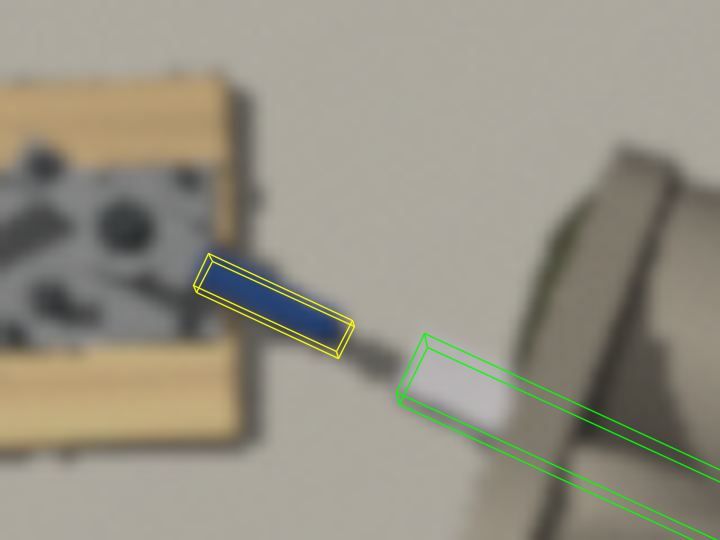

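```bash
python3 - <<'E'
from h import *
for n,roi,L in (("top",(255,310,155,192),(0,)),("scene",(345,385,180,205),(0,))):
    d=env.get_image(n); im=d["image"].astype(float)
    u0,u1,v0,v1=roi; sub=im[v0:v1,u0:u1]
    w=np.clip(sub[...,2]-sub[...,0]-15,0,None)
    vv,uu=np.mgrid[v0:v1,u0:u1]
    W=w.sum(); c=np.array([(w*uu).sum(),(w*vv).sum()])/W
    C=np.cov(np.vstack([uu.ravel(),vv.ravel()]),aweights=w.ravel()); ev,V=np.linalg.eigh(C); a=V[:,1]
    print(n,"blue centroid",c,"axis",a,"len",np.sqrt(12*ev))
    # model centroid
    piv=np.array([.6145,.1667]); us=np.array([np.cos(np.radians(-114.7)),np.sin(np.radians(-114.7))])
    for z in (.05,.0555):
        m=proj(d,[*(piv+.0548*us),z]); t=proj(d,[*(piv+.08*us),z])-m; print(z,"model",m,t/np.linalg.norm(t))
    nn=np.array([-us[1],us[0]])
    print("px per mm lateral",(proj(d,[*(piv+.0548*us+.001*nn),.055])-proj(d,[*(piv+.0548*us),.055])),"along",(proj(d,[*(piv+.0558*us),.055])-proj(d,[*(piv+.0548*us),.055])))
E
```

```text
top blue centroid [278.8607 172.4279] axis [-0.8954 -0.4454] len [ 3.5998 15.6306]
0.05 model [279.9557 173.5378] [0.908 0.419]
0.0555 model [279.7949 173.146 ] [0.908 0.419]
px per mm lateral [ 0.1444 -0.2923] along [0.2976 0.1373]
scene blue centroid [365.834  193.0496] axis [-0.9358  0.3526] len [ 3.2517 15.1421]
0.05 model [365.0555 193.564 ] [-0.9264  0.3765]
0.0555 model [365.2734 192.5004] [-0.9267  0.3759]
px per mm lateral [0.1676 0.2427] along [-0.2865  0.1162]
```

```bash
python3 -m pendant '[[[0.07,0,0],[0,0,0]],[[0.07,0,0],[0,0,0]],[[0.05,0,0],[0,0,0]],[[0,0,0],[0,0,0]]]' 
python3 -m pendant '[[[0.02,0,0],[0,0,0]],[[0.02,0,0],[0,0,0]],[[0,0,0],[0,0,0]]]' 
python3 -m pendant '[[[0.015,0,0],[0,0,0]],[[0.015,0,0],[0,0,0]],[[0,0,0],[0,0,0]]]' 
python3 -c "
from ov import *
st(); both('5')"
```

```text
time_s: 11.7
position: [0.5257, -0.0258, 0.0601]
tool_rot: [[0.417, 0.909, 0.0], [0.909, -0.417, 0.0], [0.0, -0.0, -1.0]]
ft_force: [0.1, 0.6, -1.4]
grip_width: 0.0248
time_s: 12.08
position: [0.5273, -0.0225, 0.0601]
tool_rot: [[0.418, 0.909, -0.0], [0.909, -0.418, -0.0], [-0.0, -0.0, -1.0]]
ft_force: [-0.5, 0.0, -1.9]
grip_width: 0.025
time_s: 12.45
position: [0.5286, -0.0198, 0.0601]
tool_rot: [[0.418, 0.909, 0.0], [0.909, -0.418, 0.0], [0.0, 0.0, -1.0]]
ft_force: [0.3, 0.8, -2.4]
grip_width: 0.0248
12.45 p [ 0.5286 -0.0198  0.0601] yaw 65.3196464144129 F [ 0.2511  0.7536 -2.4297] T [0.0061 0.0355 0.0096] w 0.024829285446915973
```

View pics/so5.png

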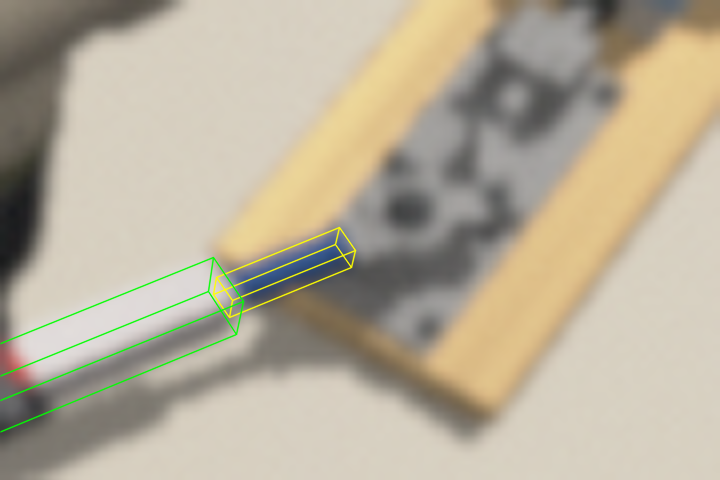

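View pics/to5.png

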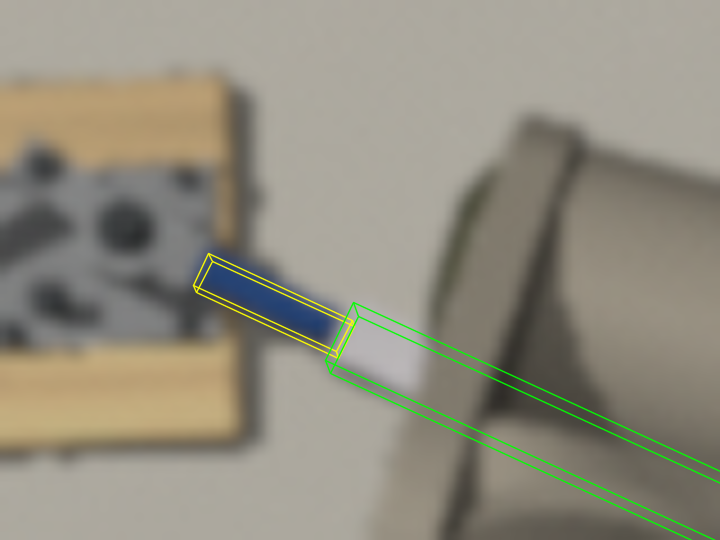

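Overlays agree: the mouth is just at the stub tip and centred, with no contact force. Continuing gently.

```bash
for i in 1 2 3; do python3 -m pendant '[[[0.012,0,0],[0,0,0]],[[0.012,0,0],[0,0,0]],[[0,0,0],[0,0,0]]]' | grep -E "pos|force"; done
```

```text
position: [0.5295, -0.0176, 0.0601]
ft_force: [-0.0, -0.3, -0.8]
position: [0.5305, -0.0154, 0.0601]
ft_force: [-0.5, -0.6, -1.0]
position: [0.5315, -0.0132, 0.0601]
ft_force: [-0.4, -0.0, -0.7]
```

```bash
for i in 1 2 3 4; do python3 -m pendant '[[[0.03,0,0],[0,0,0]],[[0.03,0,0],[0,0,0]],[[0,0,0],[0,0,0]]]' | grep -E "pos|force"; done; python3 -c "
from ov import *
st(); both('6')"
```

```text
position: [0.5341, -0.0076, 0.0601]
ft_force: [0.1, 0.7, -1.6]
position: [0.5366, -0.0022, 0.0601]
ft_force: [-0.5, -0.4, -2.2]
position: [0.5391, 0.0032, 0.0601]
ft_force: [0.8, -0.5, -1.7]
position: [0.5416, 0.0087, 0.0601]
ft_force: [0.5, -0.0, -1.6]
15.175 p [0.5416 0.0087 0.0601] yaw 65.32640687604786 F [ 0.4766 -0.02   -1.5757] T [-0.0495 -0.0175 -0.0055] w 0.02482251404973956
```

View pics/to6.png

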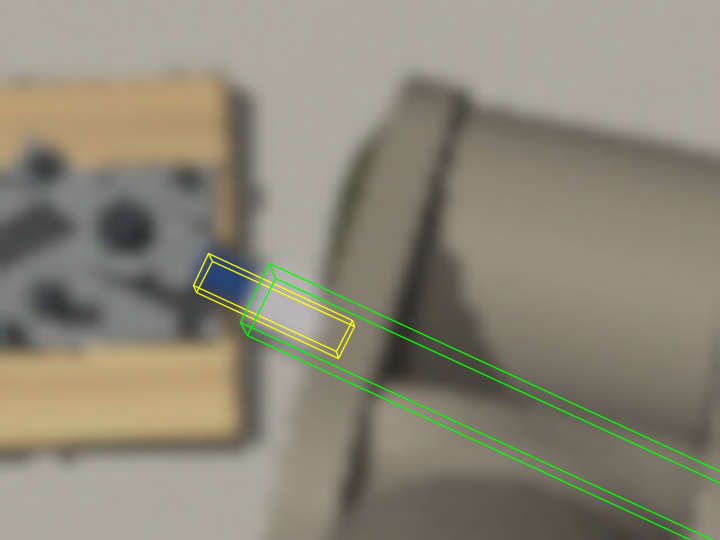

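View pics/so6.png

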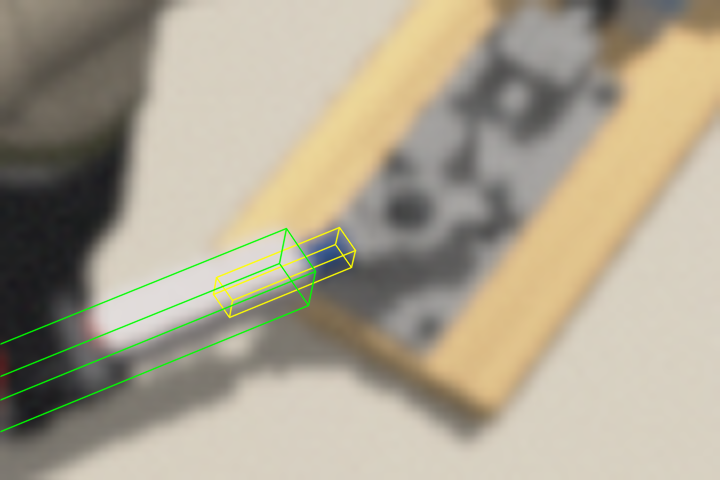

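```bash
for i in 1 2 3; do python3 -m pendant '[[[0.02,0,0],[0,0,0]],[[0.02,0,0],[0,0,0]],[[0,0,0],[0,0,0]]]' | grep -E "pos|force"; done; for i in 1 2; do python3 -m pendant '[[[0.015,0,0],[0,0,0]],[[0,0,0],[0,0,0]]]' | grep -E "pos|force"; done
```

```text
position: [0.5433, 0.0123, 0.0601]
ft_force: [0.4, -0.3, -0.5]
position: [0.5449, 0.0159, 0.0601]
ft_force: [-0.1, 0.2, -1.2]
position: [0.5466, 0.0195, 0.0601]
ft_force: [-0.4, -0.2, -1.0]
position: [0.5472, 0.0208, 0.0601]
ft_force: [-0.7, -0.4, 0.1]
position: [0.5478, 0.0222, 0.0601]
ft_force: [0.0, 0.1, -1.7]
```

```bash
for i in 1 2 3 4; do python3 -m pendant '[[[0.01,0,0],[0,0,0]],[[0,0,0],[0,0,0]]]' | grep -E "pos|force"; done
```

```text
position: [0.5482, 0.0231, 0.0601]
ft_force: [-0.1, 0.4, -1.4]
position: [0.5486, 0.024, 0.0601]
ft_force: [0.1, -0.1, -1.3]
position: [0.5491, 0.0249, 0.0601]
ft_force: [0.0, -0.6, -1.5]
position: [0.5495, 0.0258, 0.0601]
ft_force: [-0.1, 0.5, -1.2]
```

```bash
for i in 1 2 3 4; do python3 -m pendant '[[[0.007,0,0],[0,0,0]],[[0,0,0],[0,0,0]]]' | grep -E "pos|force"; done; python3 -c "
from ov import *
st(); both('7')"
```

```text
position: [0.5498, 0.0264, 0.0601]
ft_force: [-0.3, 0.6, -0.9]
position: [0.5501, 0.027, 0.0601]
ft_force: [0.5, 0.3, -1.4]
position: [0.5504, 0.0277, 0.0601]
ft_force: [-0.4, 0.2, -1.3]
position: [0.5506, 0.0282, 0.0601]
ft_force: [-0.1, -0.8, -1.4]
18.9 p [0.5506 0.0282 0.0601] yaw 65.31456179472167 F [-0.1091 -0.8009 -1.3791] T [-0.2069  0.1284 -0.015 ] w 0.02460356953497878
```

View pics/to7.png

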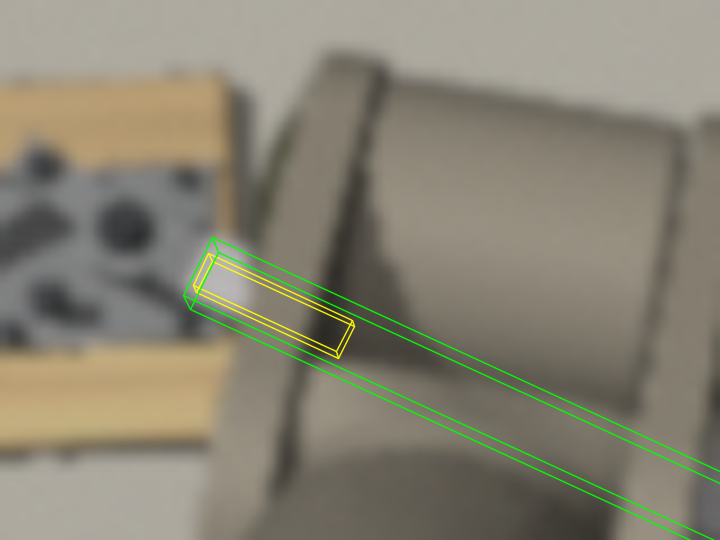

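View pics/so7.png

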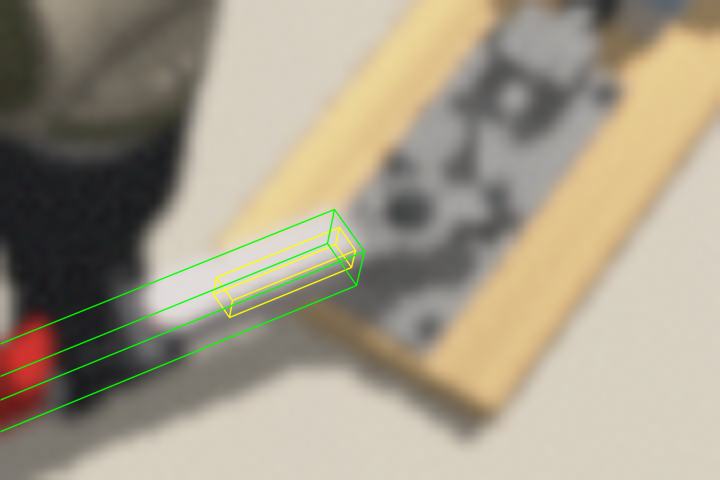

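```bash
for i in 1 2; do python3 -m pendant '[[[0.004,0,0],[0,0,0]],[[0,0,0],[0,0,0]]]' | grep -E "pos|force";python3 -c "
from h import *
st()"; done
```

```text
position: [0.5506, 0.0283, 0.0601]
ft_force: [-2.0, -4.9, -0.6]
19.25 p [0.5506 0.0283 0.0601] yaw 65.3103495016687 F [-2.0068 -4.8836 -0.5557] T [-0.7526  0.4049  0.0017] w 0.024767978173433312
position: [0.5506, 0.0284, 0.0601]
ft_force: [-3.6, -6.4, -1.0]
19.5 p [0.5506 0.0284 0.0601] yaw 65.31008115380673 F [-3.6316 -6.3892 -1.0049] T [-1.0552  0.501  -0.018 ] w 0.025178202574542268
```

Seated on the shoulder at about 7 N. I'll hold briefly, ease the axial preload, then swing.

```bash
python3 -m pendant '[[[0,0,0],[0,0,0]],[[0,0,0],[0,0,0]],[[-0.004,0,0],[0,0,0]],[[0,0,0],[0,0,0]]]' | grep force
python3 -m pendant '[[[0.0004,0.0334,0],[0,0,-0.0139]],[[0.0004,0.0334,0],[0,0,-0.0139]],[[0.0004,0.0334,0],[0,0,-0.0139]],[[0.0004,0.0334,0],[0,0,-0.0139]],[[0,0,0],[0,0,0]]]' | grep force
python3 -c "
from h import *
st()"
```

```text
ft_force: [-3.1, -5.4, -1.0]
ft_force: [-3.5, -5.9, -0.5]
20.625 p [0.5627 0.0232 0.0599] yaw 70.35576883193887 F [-3.5298 -5.8674 -0.5025] T [-0.8566  0.5981  0.1849] w 0.024757435148359208
```

```bash
cat >> h.py <<'E'
def tf():
    s=env.observe(); R=np.array(s["tool_rot"]); f=R.T@np.array(s["ft_force"]); t=R.T@np.array(s["wrist_torque"]); p=np.array(s["position"])
    yaw=np.degrees(np.arctan2(R[1,0],R[0,0])); q=p[:2]-[.6145,.1674]
    print("t%.2f yaw %.2f Ftool %s Ttool %s w %.4f r %.4f polar %.2f z %.4f"%(s["time_s"],yaw,f,t,s["grip_width"],np.hypot(*q),np.degrees(np.arctan2(*q[::-1]))+180,p[2]))
E
for i in 1 2; do python3 -m pendant '[[[0.0004,0.0334,0],[0,0,-0.0139]],[[0.0004,0.0334,0],[0,0,-0.0139]],[[0.0004,0.0334,0],[0,0,-0.0139]],[[0.0004,0.0334,0],[0,0,-0.0139]],[[0,0,0],[0,0,0]]]' | grep force
python3 -c "
from h import *
tf()"; done
```

```text
ft_force: [-4.3, -6.6, -0.6]
t21.25 yaw 75.36 Ftool [-7.4902 -2.4793  0.595 ] Ttool [ 0.3158 -0.9805 -0.1985] w 0.0248 r 0.1533 polar 75.29 z 0.0600
ft_force: [-4.8, -6.6, -0.3]
t21.88 yaw 80.37 Ftool [-7.3297 -3.6024  0.2907] Ttool [ 0.4504 -1.1003 -0.3006] w 0.0250 r 0.1533 polar 80.27 z 0.0599
```

```bash
for i in 1 2 3; do python3 -m pendant '[[[-0.0006,0.0334,0],[0,0,-0.0139]],[[0.0004,0.0334,0],[0,0,-0.0139]],[[0,0,0],[0,0,0]]]' | grep force
python3 -c "
from h import *
tf()"; done
```

```text
ft_force: [-4.2, -6.8, 0.3]
t22.25 yaw 82.90 Ftool [-7.2482 -3.3673 -0.257 ] Ttool [ 0.6035 -1.0882 -0.4266] w 0.0246 r 0.1535 polar 82.66 z 0.0599
ft_force: [-4.7, -7.7, 1.1]
t22.62 yaw 85.39 Ftool [-8.0683 -4.0564 -1.066 ] Ttool [ 0.7448 -1.1083 -0.4175] w 0.0248 r 0.1536 polar 85.11 z 0.0598
ft_force: [-6.0, -6.9, 0.6]
t23.00 yaw 87.90 Ftool [-7.0908 -5.7482 -0.5675] Ttool [ 0.9056 -1.0399 -0.456 ] w 0.0247 r 0.1536 polar 87.56 z 0.0598
```

```bash
for i in 1 2 3; do python3 -m pendant '[[[-0.0016,0.0334,0],[0,0,-0.0139]],[[-0.0016,0.0334,0],[0,0,-0.0139]],[[0,0,0],[0,0,0]]]' | grep force
python3 -c "
from h import *
tf()"; done
```

```text
ft_force: [-5.8, -5.6, 0.6]
t23.38 yaw 90.39 Ftool [-5.5218 -5.8129 -0.5703] Ttool [ 0.982  -0.7246 -0.4417] w 0.0249 r 0.1538 polar 90.02 z 0.0598
ft_force: [-5.6, -3.7, 0.8]
t23.75 yaw 92.90 Ftool [-3.3757 -5.7937 -0.7536] Ttool [ 1.0518 -0.4949 -0.3948] w 0.0250 r 0.1539 polar 92.49 z 0.0598
ft_force: [-6.5, -3.4, 1.3]
t24.12 yaw 95.40 Ftool [-2.7269 -6.7917 -1.317 ] Ttool [ 0.974 -0.333 -0.375] w 0.0247 r 0.1539 polar 94.98 z 0.0598
```

```bash
for i in 1 2 3 4; do python3 -m pendant '[[[0.0004,0.0334,0],[0,0,-0.0139]],[[0.0004,0.0334,0],[0,0,-0.0139]],[[0,0,0],[0,0,0]]]' | grep force
python3 -c "
from h import *
tf()"; done
```

```text
ft_force: [-5.4, -3.2, 0.9]
t24.50 yaw 97.91 Ftool [-2.4139 -5.7996 -0.8451] Ttool [ 0.9952 -0.2894 -0.4142] w 0.0248 r 0.1540 polar 97.50 z 0.0598
ft_force: [-5.1, -3.6, 1.1]
t24.88 yaw 100.41 Ftool [-2.5729 -5.6842 -1.1038] Ttool [ 0.8875 -0.2928 -0.4917] w 0.0249 r 0.1540 polar 100.04 z 0.0599
ft_force: [-4.9, -4.1, 1.4]
t25.25 yaw 102.91 Ftool [-2.8528 -5.6978 -1.407 ] Ttool [ 0.7949 -0.3039 -0.4813] w 0.0250 r 0.1541 polar 102.58 z 0.0598
ft_force: [-2.1, -2.9, -0.5]
t25.62 yaw 105.35 Ftool [-2.2078 -2.7729  0.5277] Ttool [ 0.4751 -0.2822 -0.2108] w 0.0245 r 0.1540 polar 105.29 z 0.0600
```

Resistance is falling, so the dead point is near. Smaller steps now.

```bash
for i in 1 2 3 ; do python3 -m pendant '[[[0.0002,0.0267,0],[0,0,-0.0111]],[[0,0,0],[0,0,0]]]' | grep force
python3 -c "
from h import *
tf()"; done
```

```text
ft_force: [-0.5, -0.5, -1.2]
t25.88 yaw 106.35 Ftool [-0.3142 -0.6226  1.2473] Ttool [ 0.0877 -0.159  -0.0768] w 0.0247 r 0.1540 polar 106.42 z 0.0601
ft_force: [-1.1, -0.0, -0.3]
t26.12 yaw 107.35 Ftool [ 0.2806 -1.0495  0.3287] Ttool [-0.0399 -0.0847 -0.0018] w 0.0249 r 0.1540 polar 107.43 z 0.0602
ft_force: [-0.3, 0.1, -1.5]
t26.38 yaw 108.36 Ftool [ 0.1628 -0.2594  1.4548] Ttool [-0.0485  0.0128  0.0415] w 0.0250 r 0.1540 polar 108.39 z 0.0601
```

```bash
for i in 1 2 3 4 ; do python3 -m pendant '[[[0.0002,0.02,0],[0,0,-0.0083]],[[0,0,0],[0,0,0]]]' | grep force
python3 -c "
from h import *
tf()"; done
```

```text
ft_force: [-1.1, 1.1, -1.0]
t26.62 yaw 109.10 Ftool [ 1.3801 -0.6956  0.9823] Ttool [-0.0429 -0.0469 -0.0758] w 0.0248 r 0.1541 polar 109.08 z 0.0601
ft_force: [0.1, 0.2, -1.3]
t26.88 yaw 109.85 Ftool [0.165  0.1797 1.3338] Ttool [-0.0213 -0.021   0.0233] w 0.0248 r 0.1541 polar 109.82 z 0.0601
ft_force: [-2.6, -0.7, -1.0]
t27.12 yaw 110.61 Ftool [ 0.2229 -2.6539  0.9578] Ttool [ 0.3602 -0.003  -0.1431] w 0.0249 r 0.1540 polar 110.43 z 0.0600
ft_force: [-4.0, -2.4, -0.4]
t27.38 yaw 111.36 Ftool [-0.8111 -4.6442  0.3799] Ttool [ 0.7683  0.0179 -0.292 ] w 0.0248 r 0.1540 polar 111.06 z 0.0599
```

```bash
python3 - <<'E'
from h import *
d=env.get_image("top"); crop(d,"t8.png",180,310,140,200,6)
d=env.get_image("scene"); crop(d,"s8.png",330,440,130,220,6)
E
```

```text
(no output)
```

View pics/t8.png

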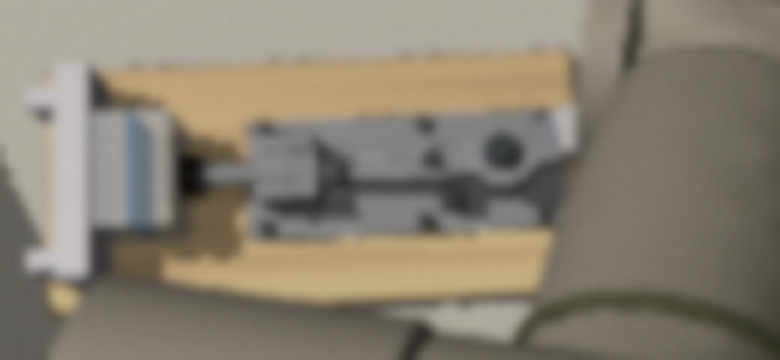

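View pics/s8.png

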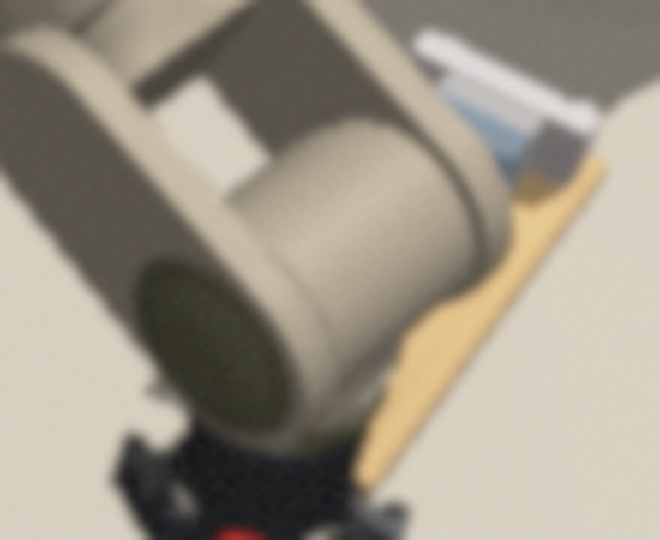

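The toggle links now lie straight along the plunger ((345–480, 185) in the crop) and the pad is on the stand. One more light press to confirm the stop.

```bash
for i in 1 2 ; do python3 -m pendant '[[[0.0002,0.02,0],[0,0,-0.0083]],[[0,0,0],[0,0,0]]]' | grep force
python3 -c "
from h import *
tf()"; done
```

```text
ft_force: [-6.8, -2.0, -1.1]
t27.73 yaw 112.10 Ftool [ 0.7047 -7.074   1.0826] Ttool [ 1.0887  0.0148 -0.311 ] w 0.0247 r 0.1540 polar 111.65 z 0.0597
ft_force: [-8.3, -4.5, -0.4]
t27.98 yaw 112.86 Ftool [-0.877  -9.409   0.4223] Ttool [ 1.4713  0.0548 -0.4344] w 0.0249 r 0.1540 polar 112.21 z 0.0596
```

The force climbs past the earlier toggle peak, so this is the stop. I'll back off to the middle of the slack and check that the handle doesn't push back.

```bash
for i in 1 2 ; do python3 -m pendant '[[[0.0004,-0.0267,0],[0,0,0.0111]],[[0.0004,-0.0267,0],[0,0,0.0111]],[[0,0,0],[0,0,0]]]' | grep force
python3 -c "
from h import *
tf()"; done
```

```text
ft_force: [-4.2, -2.4, -1.7]
t28.35 yaw 110.83 Ftool [-0.7494 -4.7258  1.7005] Ttool [ 0.7071 -0.1774 -0.3434] w 0.0244 r 0.1542 polar 110.68 z 0.0601
ft_force: [0.2, 0.2, -1.4]
t28.73 yaw 108.80 Ftool [0.1012 0.2618 1.3714] Ttool [-0.0152 -0.0676 -0.0149] w 0.0248 r 0.1540 polar 108.84 z 0.0603
```

```bash
for i in 1 2 ; do python3 -m pendant '[[[-0.025,0,0],[0,0,0]],[[-0.025,0,0],[0,0,0]],[[0,0,0],[0,0,0]]]' | grep force
python3 -c "
from h import *
tf()"; done
```

```text
ft_force: [-0.4, -0.8, -0.7]
t29.10 yaw 108.81 Ftool [-0.6552 -0.6101  0.6763] Ttool [-0.0461 -0.0923  0.0053] w 0.0247 r 0.1593 polar 108.79 z 0.0601
ft_force: [-0.6, 0.1, -1.8]
t29.48 yaw 108.81 Ftool [ 0.3184 -0.5607  1.8067] Ttool [ 0.0442 -0.051  -0.0253] w 0.0246 r 0.1643 polar 108.78 z 0.0601
```

```bash
for i in 1 2 3 4; do python3 -m pendant '[[[-0.05,0,0],[0,0,0]],[[-0.05,0,0],[0,0,0]],[[-0.05,0,0],[0,0,0]],[[0,0,0],[0,0,0]]]' | grep force
python3 -c "
from h import *
tf()"; done
```

```text
ft_force: [-0.3, 0.7, -0.9]
t29.98 yaw 108.79 Ftool [ 0.7156 -0.0797  0.9317] Ttool [ 0.0425 -0.0207 -0.0138] w 0.0249 r 0.1795 polar 108.77 z 0.0601
ft_force: [-0.2, 0.0, -1.1]
t30.48 yaw 108.79 Ftool [ 0.0935 -0.1414  1.1022] Ttool [-0.0153  0.0344 -0.0376] w 0.0250 r 0.1945 polar 108.77 z 0.0601
ft_force: [0.0, 0.1, -0.8]
t30.98 yaw 108.79 Ftool [0.0668 0.0726 0.796 ] Ttool [ 0.0663 -0.0055 -0.0241] w 0.0247 r 0.2095 polar 108.77 z 0.0601
ft_force: [-0.8, 0.1, -1.4]
t31.48 yaw 108.80 Ftool [ 0.352  -0.7642  1.404 ] Ttool [-0.0129  0.0009 -0.0193] w 0.0246 r 0.2245 polar 108.78 z 0.0601
```

```bash
python3 -m pendant '[[[-0.05,0,0],[0,0,0]],[[0,0,0],[0,0,0]],[[0,0,0],[0,0,0]],[[0,0,0],[0,0,0]],[[0,0,-0.2],[0,0,0]],[[0,0,-0.3],[0,0,0]],[[0,0,-0.3],[0,0,0]],[[0,0,-0.2],[0,0,0]],[[0,0,0],[0,0,0]]]' | grep -E "pos|force"
python3 - <<'E'
from h import *
tf()
d=env.get_image("wrist"); cv2.imwrite("pics/w9.png",d["image"][:,:,::-1])
d=env.get_image("scene"); crop(d,"s9.png",330,440,130,220,6)
d=env.get_image("top"); crop(d,"t9.png",180,310,140,200,6)
E
```

```text
position: [0.6888, -0.0494, 0.1617]
ft_force: [-0.8, 0.4, -1.2]
t32.60 yaw 108.84 Ftool [ 0.6599 -0.5774  1.1962] Ttool [-0.0206 -0.0142  0.0002] w 0.0251 r 0.2292 polar 108.91 z 0.1617
```

View pics/t9.png

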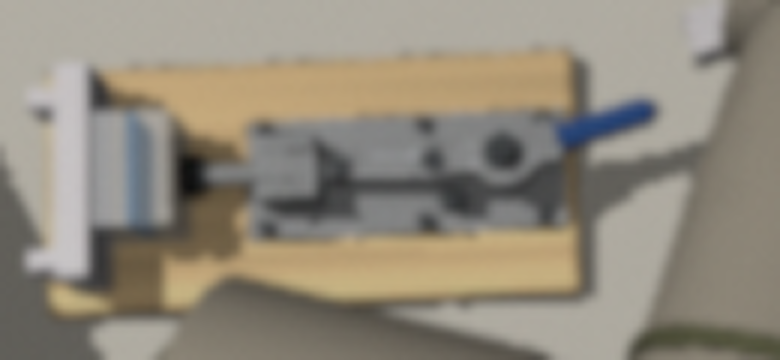

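View pics/s9.png

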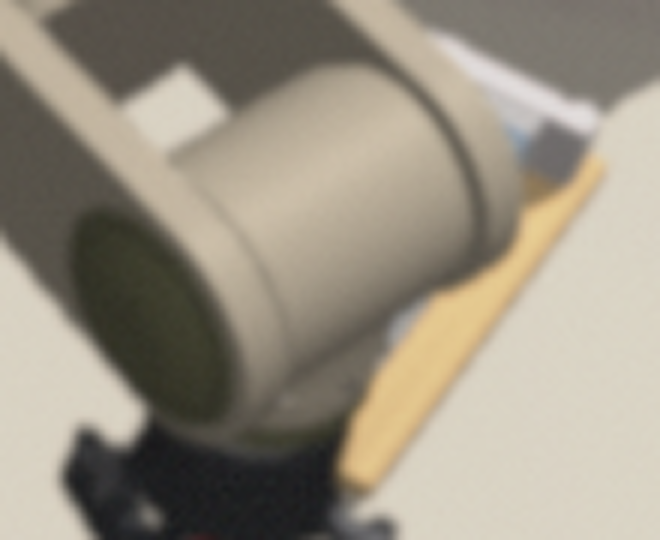

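The handle has stayed swung over (stub now (565,135)→(650,110)) with the pad on the stand. Returning the bar to the tray.

```bash
python3 -c "
from h import *
go(.4839,-.2444,.1617,13.58)"
```

```text
shift units total [-1.189  -2.5594 -0.0264] |d|mm 282.2231909722384
turn units total [-0.0016  0.0004  1.0583] [-0.1429  0.04   95.2463]
```

```bash
python3 -m pendant '[[[-0.149,-0.32,0],[0,0,0]],[[-0.149,-0.32,0],[0,0,0]],[[-0.149,-0.32,0],[0,0,0]],[[-0.149,-0.32,0],[0,0,0]],[[-0.149,-0.32,0],[0,0,0]],[[-0.149,-0.32,0],[0,0,0]],[[-0.149,-0.32,0],[0,0,0]],[[-0.149,-0.32,0],[0,0,0]],[[0,0,0],[0,0,0]]]' | grep -E "pos|force"
python3 -m pendant '[[[0,0,0],[0,0,0.1058]],[[0,0,0],[0,0,0.1058]],[[0,0,0],[0,0,0.1058]],[[0,0,0],[0,0,0.1058]],[[0,0,0],[0,0,0.1058]],[[0,0,0],[0,0,0.1058]],[[0,0,0],[0,0,0.1058]],[[0,0,0],[0,0,0.1058]],[[0,0,0],[0,0,0.1058]],[[0,0,0],[0,0,0.1058]],[[0,0,0],[0,0,0]]]' | grep -E "pos|force"
python3 - <<'E'
from h import *
from barfit import fit
go(.4839,-.2444,.0285,13.58)
d=env.get_image("wrist"); cv2.imwrite("pics/w10.png",d["image"][:,:,::-1])
try: fit(d)
except Exception as e: print(e)
E
```

```text
position: [0.483, -0.2459, 0.1593]
ft_force: [0.2, -0.5, -1.7]
position: [0.4848, -0.2441, 0.1595]
ft_force: [0.0, -0.5, -0.6]
shift units total [-0.0083  0.0019  1.3102] |d|mm 131.02180810103715
turn units total [-0.0006  0.0003  0.0017] [-0.0565  0.0284  0.1523]
y0,z0 mm [-0.2875  8.8267] yaw,pitch deg [-0.0366 -0.4326] cost 0.1269892227170102 widths [71.3382 63.3639]
```

View pics/w10.png

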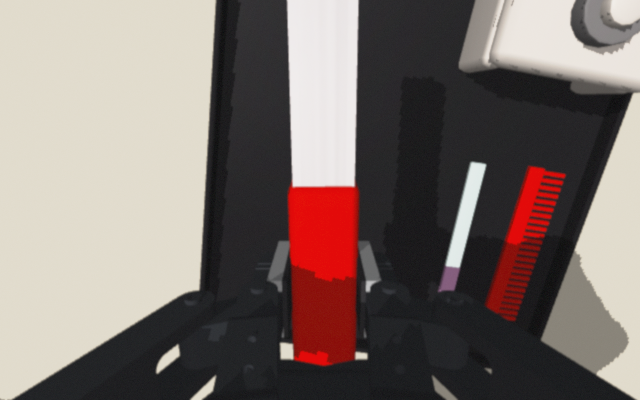

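The bar is level over its old place, clear of the lamp and file. Lowering.

```bash
python3 -m pendant '[[[0,0,0.2],[0,0,0]],[[0,0,0.3],[0,0,0]],[[0,0,0.3],[0,0,0]],[[0,0,0.25],[0,0,0]],[[0,0,0.12],[0,0,0]],[[0,0,0.07],[0,0,0]],[[0,0,0.04],[0,0,0]],[[0,0,0],[0,0,0]]]' | grep -E "pos|force"
for i in 1 2; do python3 -m pendant '[[[0,0,0.015],[0,0,0]],[[0,0,0],[0,0,0]]]' | grep -E "pos|force"; done
```

```text
position: [0.4846, -0.2449, 0.0324]
ft_force: [0.7, 0.5, -1.1]
position: [0.4845, -0.2449, 0.0308]
ft_force: [-0.5, 0.2, -1.4]
position: [0.4844, -0.2448, 0.0291]
ft_force: [-0.2, 0.7, -1.2]
```

```bash
for i in 1 2 3; do python3 -m pendant '[[[0,0,0.008],[0,0,0]],[[0,0,0],[0,0,0]]]' | grep -E "pos|force"; done
```

```text
position: [0.4844, -0.2448, 0.0283]
ft_force: [-0.1, 0.6, -1.3]
position: [0.4845, -0.2449, 0.0277]
ft_force: [-1.2, -1.0, 1.7]
position: [0.4844, -0.2449, 0.0276]
ft_force: [-2.9, 2.0, 9.5]
```

Touched down at 9.5 N. Releasing and rising.

```bash
python3 -m pendant '[[[0,0,-0.008],[0,0,0]],[[0,0,0],[0,0,0]],[[0,0,0],[0,0,0]],[[0,0,0],[0,0,0]],[[0,0,0],[0,0,0]],[[0,0,0],[0,0,0]]]' 1 | grep -E "pos|force|width"
python3 -m pendant '[[[0,0,-0.1],[0,0,0]],[[0,0,-0.2],[0,0,0]],[[0,0,-0.3],[0,0,0]],[[0,0,-0.4],[0,0,0]],[[0,0,-0.4],[0,0,0]],[[0,0,-0.3],[0,0,0]],[[0,0,-0.2],[0,0,0]],[[-0.3,0,0],[0,0,0]],[[-0.3,0,0],[0,0,0]],[[0,0,0],[0,0,0]],[[0,0,0],[0,0,0]]]' | grep -E "pos|force|width"
python3 - <<'E'
from h import *
st()
d=env.get_image("wrist"); cv2.imwrite("pics/w11.png",d["image"][:,:,::-1])
d=env.get_image("top"); crop(d,"t11.png",170,490,70,270,2)
E
```

```text
position: [0.4844, -0.2448, 0.0275]
ft_force: [0.3, -0.5, -0.1]
grip_width: 0.0859
position: [0.4265, -0.259, 0.218]
ft_force: [0.4, 0.8, 0.5]
grip_width: 0.0854
39.675 p [ 0.4265 -0.259   0.218 ] yaw 13.59727670668559 F [0.3738 0.759  0.5375] T [0.0066 0.0073 0.0404] w 0.08540064677552434
```

View pics/w11.png

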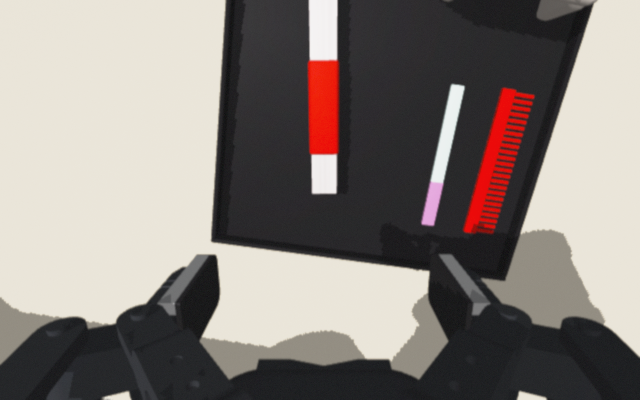

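View pics/t11.png

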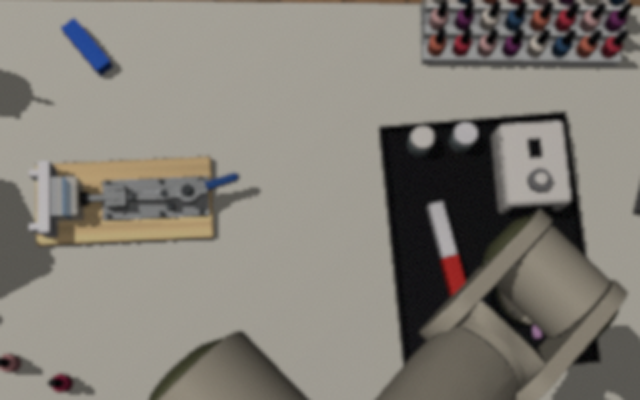

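The bar lies flat in the tray at its old place (grip (308–338, 60–154) in the wrist view). The handle is still swung over, and the other things are unmoved. Handing in.

```bash
python3 -c "
from rig import env
print(env.close_job())"
```

```text
the job is handed in; nothing more can be done
None
```

The job is done and handed in at about 40 s of the 72 s: the clamp is swung over against its stop, and the bar is back in the tray at its old place.

- **Fitting the bar:** I slid it on in small steps until the shoulder pushed back with about 7 N. The gripper was then 152–153 mm from the pivot, which is where it should be with the bar fully home.
- **Swinging the handle:** Resistance peaked at about 7 N sideways and went slack roughly 40° (0.7 rad) from the start. The stop came a few degrees later, and I pressed it to no more than about 9.5 N.
- **Locking:** With the bar backed off into the slack, the handle did not push back. Drawing the bar off took almost no force.
- **Last pictures:** The handle has stayed swung over, the toggle link looks straight and the pad is on the stand. The bar is released and lying flat in the tray, and nothing else appears to have moved.

Two things I could not confirm:
- **Clamp force:** I could not measure the 50 N on the stand directly. I judged it from the feel of the handle and the pictures.
- **Toggle torque:** I worked out a peak of only about 0.45 N m from the wrist readings, against the stated 0.9 N m. The order of stiff, slack and stop otherwise matched the description.

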